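# Change over the microscope lamps and put the lens carriers away

## Task

Change the microscope light over to the other lamp: turn the dimmer knob fully down, anticlockwise to its stop, then flip the toggle lever over to its other side so that it clicks home (it leans towards the lamp in use, left or right as the robot sees it), and then turn the dimmer fully up, clockwise to its other stop. Also put every lens carrier lying on the bench into the open case on the side of the lamp that was in use at the start, side by side, lying flat on the case's floor with the grip tabs up. Leave the cardboard box and the eyepiece where they are.

Things in the scene. Friction and masses are not known exactly. Their poses are not given: they have to be found in the camera images.
- controller: Fixed lamp controller, a beige flat-topped box 130 (x) by 300 (y) by 55 mm high, origin at the centre of its underside; its +y points to the robot's left (within about 0.15 rad). On its top stand the dimmer knob (at y = -85 mm) and the toggle lever (at y = +85 mm). The middle and edges of the top are bare.
- dimmer (a joint): Angle of the dimmer knob in rad: 0 = fully anticlockwise (seen from above), the end stop at minimum light; grows clockwise up to 4.7, the end stop at full light. It turns with light friction (0.04 N m) and stays where it is left. A tick dial is printed round it, with one longer tick at minimum.
- dimmer_grip (a point): On the knob's axis (vertical), 92 mm above the bench, turning with the knob. The knob is a black disc of 56 mm diameter, its top 75 mm above the bench, with an upright bar across it: 53 mm long along the point's x, 14 mm thick along its y, reaching from 67 mm to 99 mm above the bench, this point 7 mm below the bar's top. The bar can be pinched from above across its thickness.
- toggle (a joint): Angle of the toggle lever in rad: 0 = leaning fully left (+y of the controller: left lamp in use), 0.9 = leaning fully right (right lamp in use); 0.45 = upright, the snap-over centre. A spring drives it away from the centre to whichever end it is nearer; holding force at the tip about 2 N, so a sideways push over the centre flips it and it clicks home by itself.
- toggle_tip (a point): Centre of the round end of the toggle lever, a steel rod 68 mm long from its pivot to here, 10 mm thick, 14 mm over its upper 40 percent. The pivot lies 61 mm above the bench; the lever swings 0.45 rad either side of upright in the controller's y-z plane: at rest this point is 122 mm above the bench, 30 mm left or right of the pivot; upright, 129 mm high.
- case_left: Open wooden case on the robot's left (+y), fixed: the left lamp's case. Outside 136 (x) by 204 (y) by 26 mm high, walls 6 mm, floor 6 mm thick; origin at the centre of its underside. Room for four lens carriers side by side along y, their length along x.
- case_right: The same case on the robot's right (-y): the right lamp's case.
- carton: Bystander: small cardboard box 70 by 60 by 45 mm, to the right of the controller.
- eyepiece: Bystander: black microscope eyepiece, 42 mm across, 55 mm tall, to the left of the controller.
- carrier0: Lens carrier (two to four of the four are there; an absent one reads None), loose, about 0.12 kg: a flat aluminium plate 100 (x) by 36 (y) by 10 mm with two round lenses, and in its middle an upright black grip tab 12 (x) by 28 (y) mm that rises to 46 mm above the underside. Origin at the centre of the underside, z up. Pinch the tab from above with the fingers closing along the carrier's x.
- carrier1: Lens carrier (two to four of the four are there; an absent one reads None), loose, about 0.12 kg: a flat aluminium plate 100 (x) by 36 (y) by 10 mm with two round lenses, and in its middle an upright black grip tab 12 (x) by 28 (y) mm that rises to 46 mm above the underside. Origin at the centre of the underside, z up. Pinch the tab from above with the fingers closing along the carrier's x.
- carrier2: Lens carrier (two to four of the four are there; an absent one reads None), loose, about 0.12 kg: a flat aluminium plate 100 (x) by 36 (y) by 10 mm with two round lenses, and in its middle an upright black grip tab 12 (x) by 28 (y) mm that rises to 46 mm above the underside. Origin at the centre of the underside, z up. Pinch the tab from above with the fingers closing along the carrier's x.
- carrier3: Lens carrier (two to four of the four are there; an absent one reads None), loose, about 0.12 kg: a flat aluminium plate 100 (x) by 36 (y) by 10 mm with two round lenses, and in its middle an upright black grip tab 12 (x) by 28 (y) mm that rises to 46 mm above the underside. Origin at the centre of the underside, z up. Pinch the tab from above with the fingers closing along the carrier's x.
Things that resemble listed ones, but are neither listed nor needed, are in the scene too. Leave any green look-alike of the carrier1 alone.

How it is judged:
By the outcome, as a careful person would: the job done as asked, in the order asked, and still so for the second after the job is handed in, with the robot touching nothing.
Of carrier0, carrier1, carrier2, carrier3 only 2 to 4 are there at a start; the rules pass over those that are not, and their reading is None.
At some moment in a run one of carrier0, carrier1, carrier2, carrier3 may be knocked a few centimetres aside while the robot is not near it.
Once in a run the grip may slacken for a moment while it holds something.
It also fails if it takes over 210 s, if anything falls off the work surface, if the arm or the gripper's body presses on something with over 40 N, if the wrist force passes 120 N, or if a joint passes its speed limit or range.

## Robot

A 7-joint arm with a two-finger parallel gripper is mounted at the origin on the work surface. World frame = base frame: x ahead of the robot, y to its left, z up, the work surface at z = 0. Lengths are in m, angles in rad, forces in N, time in s.
With the tool pointing down it reaches from about 0.425 to 1.025 m from the base axis. Payload 9.4 kg.
Tool frame: the origin (TCP) lies on the mounting face of the last link; the fingertips stand 173 mm ahead of it and the grasp point (between the pads) lies 155 mm ahead of it (robot.tcp_to_grasp is the z of the grasp point in the tool frame, in m); z points along the fingers, y is the direction in which the jaws open and shut (so a half turn about z gives the same grasp; the last joint's range is limited). The gripper opens to 85 mm and grips with 20 to 120 N. Pads are 22 mm wide; open, the fingers measure 114 mm over their backs; the gripper's body (76 mm by 85 mm) begins 54 mm behind the grasp point. The pads swing forward as they close: fully open they stand 13 mm farther back than shut.
Start: joints at [-1.224, 0.599, -0.003, 1.599, 0.002, 0.943, -0.08], TCP at [0.298, 0.661, 0.405] pointing down, gripper open.
Joint ranges: [-2.57, 2.57], [-0.35, 1.97], [-1.29, 1.29], [0.11, 2.56], [-1.05, 4.19], [0.11, 1.86], [-2.63, 2.63]. Speed limits (rad/s): [2.22, 2.22, 3.01, 3.01, 3.14, 3.14, 3.14].

## Interface

Orientations are given as a unit quaternion [w, x, y, z].
In Python, from bench import robot, optics gives the robot as it stands.
- The arm moves only by the tool servo_tool, never from a script. Its argument "rows" is a list of rows, each an object with "offset": the shift along the tool's x, y, z in cm, a list of three; "rotation": the turn, a rotation vector about the tool's x, y, z in rad, a list of three; "gripper": the finger opening in cm, from 0 to 8.54. In form: [{"offset": [x, y, z], "rotation": [ax, ay, az], "gripper": gripper}, ...]. A call has 1 to 20 rows; each row is the pose to reach, as a shift and turn from the pose commanded when the call began, along the tool's axes at that moment; what a row does not reach only later rows make up. A row lasts 1/8 s, in which the tool goes at most 62.5 mm and 10.7 degrees, less where a joint would pass 70% of its speed; a pose out of reach is approached as far as the arm can. A call with a gripper value outside its range is refused whole. The fingers move at their own pace and stop on an object; "force" is the grip in N (left out, the last holds). Time passes only in rows, so rows that repeat a pose let the fingers close. It gives the time, the measured TCP pose, the force and the opening at its end, in the units of the state.
- robot.observe(): the state, without advancing time (a new reading comes with each control period).
- optics.snapshot(name): name is "scene" or "top" or "wrist"; returns a dict with "pixels" (480x640x3 uint8, blue, green, red), "range_z" (480x640 float32, m along the optical axis (not along the pixel's ray), 0 where there is no reading), "intrinsics" (3x3 intrinsics, pixels), "k1" (the pictures are not rectified: a ray, as slopes to the right and down, at radius r is drawn at 1 + k1 r^2 times it, then the intrinsics apply), "origin" and "attitude" of the camera in the world. Camera axes: x right, y up, looking along -z (the intrinsics and any distortion apply to the point x, -y, -z); pixel columns grow to the right and rows downward; lengths in m; the calibration is good to about 2 mm. A picture is of the moment at which its call begins.
- robot.sign_off(): hands the job in, once; it reports no verdict.
The state is a dict: "time": time; "qpos": joint angles; "qvel": joint speeds; "tau": joint torques, N m; "tool_pos": TCP position; "eef_rot": TCP orientation; "contact_force": force on the tool from outside, world axes, zero at the start; "wrist_torque": the same for the moment, N m; "width": finger opening in m.
Only numpy, scipy, OpenCV 4.12 (cv2) and the standard library are available. Lean on these libraries where they do the work, as an engineer would, in place of code of your own. Each camera call takes 0.05 s, during which the arm holds its last target. There are 200 camera calls.

## Working session

There is one attempt and no reset: what is moved stays moved. The work goes in short steps, Python scripts to look and compute and a tool call to move; the robot and the scene stay as the last step left them, time stands still between calls to the robot, and variables do not carry over. Pictures are saved under pics/ and viewed, about 12 in all and at most 16, crops included, and the job is handed in when it is done.

Besides the shell and the picture viewer there is one more tool, called after "Call:" as name([rows], argument=value, ...), one row to a line, values as JSON. servo_tool: Moves the arm, as the interface text tells. Its arguments: {"type":"object","properties":{"rows":{"type":"array"},"force":{"type":"number"}},"required":["rows"]}

```bash
mkdir -p pics; ls; cat > h.py <<'E'
import numpy as np, cv2
from bench import robot, optics
from scipy.spatial.transform import Rotation as R
def rot(q): return R.from_quat([q[1],q[2],q[3],q[0]]).as_matrix()
def att(s):
    a=np.array(s["attitude"],float); return a if a.shape==(3,3) else rot(a)
def world(s):
    """world xyz of each pixel (480,640,3), nan without reading"""
    K=s["intrinsics"];z=s["range_z"]
    uv=np.stack(np.meshgrid(np.arange(640.),np.arange(480.)),-1).reshape(-1,1,2)
    p=cv2.undistortPoints(uv,np.array(K,float),np.array([s["k1"],0,0,0,0.])).reshape(480,640,2)
    P=np.stack([p[...,0]*z,-p[...,1]*z,-z],-1)@att(s).T+np.array(s["origin"])
    P[z==0]=np.nan
    return P
def pix(s,X):
    c=(np.atleast_2d(X)-np.array(s["origin"]))@att(s)
    c=c*[1,-1,-1]
    return cv2.projectPoints(c,np.zeros(3),np.zeros(3),np.array(s["intrinsics"],float),np.array([s["k1"],0,0,0,0.]))[0].reshape(-1,2)
def snap(n,f=None):
    s=optics.snapshot(n)
    if f: cv2.imwrite("pics/"+f,s["pixels"])
    return s
E
python3 - <<'E'
from h import *
for n in ("top","scene"):
    s=snap(n,n+"0.png"); print(n,s["origin"],s["attitude"],s["k1"],s["intrinsics"])
    np.savez("pics/"+n+"0.npz",**s)
print(robot.observe())
E
```

```text
pics
top [0.32376943 0.01498316 1.26827356] [ 0.70682543  0.05689999 -0.05801351 -0.70270523] -0.05829951417387033 [[597.48750392   0.         311.92858203]
 [  0.         597.48750392 239.86007852]
 [  0.           0.           1.        ]]
scene [1.38005199 0.17992449 0.86380017] [0.57408133 0.2670986  0.32342336 0.7031972 ] -0.11917970005075224 [[564.45953282   0.         320.18007335]
 [  0.         564.45953282 244.30764664]
 [  0.           0.           1.        ]]
{'time': 0.1, 'qpos': array([-1.22372355,  0.60005225, -0.00255602,  1.60006583,  0.00178167,
        0.94291604, -0.0798203 ]), 'qvel': array([ 2.19276102e-04, -8.09498109e-04,  1.04578987e-03, -1.05740006e-03,
        8.25942265e-04,  2.21521944e-05,  7.45831407e-04]), 'tau': array([ 5.23247814e-03, -7.77999401e+01,  1.57030195e+00, -2.58626372e+01,
        1.26691829e-02,  5.54188344e-03, -4.75302545e-05]), 'tool_pos': array([0.29802778, 0.66070567, 0.40389211]), 'eef_rot': array([-9.62269812e-05,  2.10285896e-01,  9.77639670e-01, -7.13128368e-04]), 'contact_force': array([-0.21895823, -0.20507668, -0.35175366]), 'wrist_torque': array([ 0.00078355, -0.0260238 ,  0.01832087]), 'width': 0.08530482423572482}
```

View pics/top0.png

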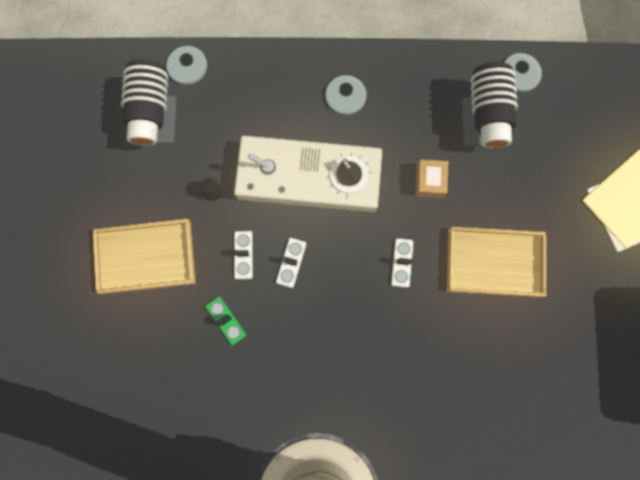

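View pics/scene0.png

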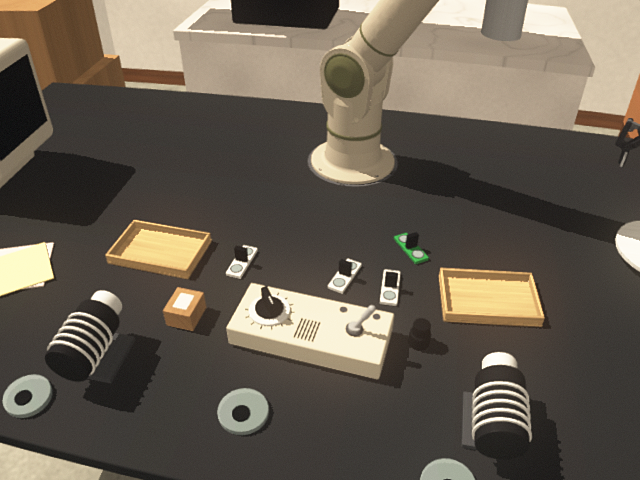

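The three white and silver carriers are at top (243,255), (291,262) and (402,262). The green look-alike at (226,320) must be left alone. The lever leans left, from its base at (267,166) to its tip at about (252,158), so the target is case_left at (144,256). I'll measure these and confirm with an enlarged crop.

```bash
cat > m.py <<'E'
from h import *
def rect(P,m):
    (c,(w,h),a)=cv2.minAreaRect((P[m][:,:2]*1000).astype(np.float32))
    if w<h: w,h,a=h,w,a+90
    a=(a+90)%180-90
    return np.round(c,1),round(w,1),round(h,1),round(a,1)  # mm, long-side angle deg from x
def box(m,u,v,r):
    o=np.zeros_like(m);o[v-r:v+r,u-r:u+r]=m[v-r:v+r,u-r:u+r];return o
def carriers(s,P,uvs):
    g=s["pixels"].astype(int)
    out=[]
    for u,v in uvs:
        near=box(np.isfinite(P[...,0]),u,v,32)
        plate=near&(g.min(2)>90)&(P[...,2]<0.025)
        n,l,st,c=cv2.connectedComponentsWithStats(cv2.morphologyEx(plate.astype(np.uint8),cv2.MORPH_CLOSE,np.ones((9,9))))
        k=1+np.argmax(st[1:,4]); r=rect(P,plate&(l==k))
        tab=near&(P[...,2]>0.035)&(P[...,2]<.06)
        out.append((r,tab.sum(),np.round(P[tab].mean(0)*1000,1) if tab.any() else None))
    return out
E
python3 - <<'E'
from m import *
s=dict(np.load("pics/top0.npz")); P=world(s); z=P[...,2]
for c in carriers(s,P,[(243,255),(291,262),(402,262)]): print(c)
m=box((z>.048)&(z<.062),308,173,85); print("ctrl",rect(P,m))
m=box((z>.02)&(z<.032),144,256,60); print("caseL",rect(P,m), np.nanmedian(z[240:270,120:170]))
m=box((z>.085)&(z<.11),348,174,30); print("bar",rect(P,m),np.nanmax(z[m]),m.sum())
m=box((z>.1)&(z<.14),258,162,30); print("tip",np.median(P[m],0),m.sum())
g=s["pixels"]
a=cv2.resize(g[125:220,225:395],None,fx=4.7,fy=4.7,interpolation=cv2.INTER_CUBIC)
s2=dict(np.load("pics/scene0.npz")); b=cv2.resize(s2["pixels"][275:350,225:400],(800,343),interpolation=cv2.INTER_CUBIC)
cv2.imwrite("pics/crop1.png",cv2.resize(np.vstack([cv2.resize(a,(800,447)),b]),(600,592)))
E
```

```text
((array([499.9, 160.1]), 107.8, 41.9, 1.5), np.int64(83), array([498.6, 160.2,  44.8]))
((array([483.7,  57.6]), 109.3, 43.9, -16.0), np.int64(83), array([482.5,  59.1,  45.3]))
((array([ 484.8, -180.5]), 109.0, 43.7, -6.2), np.int64(87), array([ 483.6, -177.2,   44.6]))
ctrl (array([608.2,  27.9]), 298.8, 253.0, 84.9)
caseL (array([493.1, 371.6]), 206.8, 138.1, -83.4) 0.006106512912170903
bar (array([662.5, -61.1]), 53.3, 15.1, 35.1) 0.10399183857021721 199
tip [0.67802362 0.12902063 0.11824181] 77
```

View pics/crop1.png

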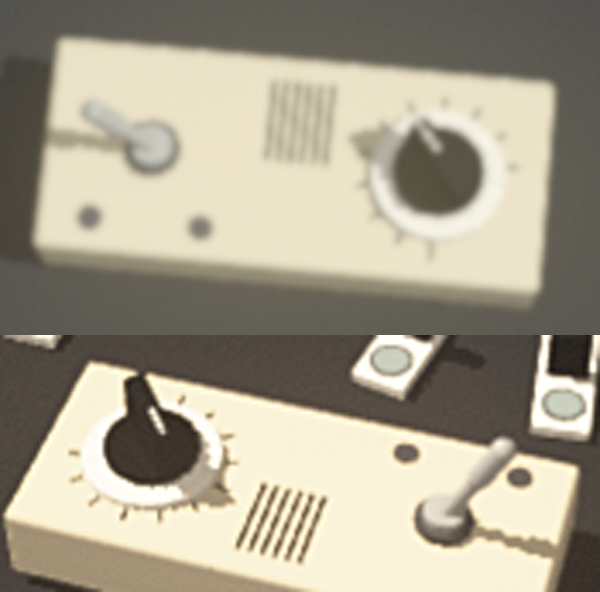

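The crop shows the lever leaning left, so the left lamp is in use. The knob's pointer is at the upper left. The ticks run clockwise from the bottom (430,252) to the right (515,167), so the dimmer reads about 2.5 rad. The three carriers I want are the white plates with black tabs. The green one stays where it is.

```bash
cat >> h.py <<'E'
def cur():
    o=robot.observe(); M=rot(o["eef_rot"]); return np.array(o["tool_pos"]),M,o
def go(xy,z,psi=None):
    """tool-axis shift (cm) and rotvec to bring the grasp point to xy,z (m), tool pointing down, jaw axis at world angle psi deg (mod 180, near radial; exact if tuple)"""
    p,M,o=cur(); T=robot.tcp_to_grasp
    az=np.degrees(np.arctan2(xy[1],xy[0]))
    c=np.degrees(np.arctan2(M[1,1],M[0,1]))
    if psi is None: psi=c
    elif isinstance(psi,tuple): psi=psi[0]
    else: psi=az+(psi-az+90)%180-90
    a=np.radians(psi); y=np.array([np.cos(a),np.sin(a),0]); zt=np.array([0,0,-1.]); D=np.stack([np.cross(y,zt),y,zt],1)
    t=np.array([xy[0],xy[1],z])-T*zt
    print("go: off cm",np.round(M.T@(t-p)*100,2),"rotvec",np.round(R.from_matrix(M.T@D).as_rotvec(),3),"psi %.1f->%.1f q7 %.2f"%(c,psi,o["qpos"][6]))
E
python3 - <<'E'
from m import *
s=dict(np.load("pics/top0.npz")); P=world(s); z=P[...,2]
m=((z>.048)&(z<.066)); n,l,st,c=cv2.connectedComponentsWithStats(m.astype(np.uint8))
k=l[190,300]; m=l==k; r=rect(P,m); print("ctrl",r,np.median(z[m]))
for b in (.085,.09,.095):
    q=box((z>b)&(z<.11),348,174,22); print("bar",rect(P,q),P[q].mean(0))
a=np.radians(r[3]); a+=np.pi*(a<0); yy=np.array([np.cos(a),np.sin(a)])
print("knob",r[0]-85*yy,"pivot",r[0]+85*yy,"ctrl +y deg",np.degrees(a))
q=box((z>.09)&(z<.14),258,162,22); print("lever",np.round(P[q].mean(0),4),q.sum(), (P[q].mean(0)[:2]*1000-r[0])@yy)
go((.664,-.061),.24,35-90.)
E
```

```text
ctrl (array([669.5,  22.4]), 298.8, 129.9, 84.9) 0.05501036861765818
bar (array([662.5, -61.1]), 53.3, 15.1, 35.1) [ 0.66133284 -0.06123188  0.09759488]
bar (array([662.6, -61. ]), 52.9, 15.1, 35.1) [ 0.6619439  -0.06102704  0.09818169]
bar (array([662.6, -61. ]), 52.9, 15.1, 35.1) [ 0.66228687 -0.06122391  0.09878557]
knob [661.94398477 -62.26349056] pivot [677.05601523 107.06349056] ctrl +y deg 84.9
lever [0.6781 0.1281 0.1146] 88 106.09488522244988
go: off cm [-63.03 -50.74   1.  ] rotvec [-1.000e-03  2.000e-03  2.107e+00] psi 65.7->-55.0 q7 -0.08
```

Call:
servo_tool([
  {"offset":[-63.0,-50.7,1.0],"rotation":[0,0,2.107],"gripper":8.5},
  {"offset":[-63.0,-50.7,1.0],"rotation":[0,0,2.107],"gripper":8.5},
  {"offset":[-63.0,-50.7,1.0],"rotation":[0,0,2.107],"gripper":8.5},
  {"offset":[-63.0,-50.7,1.0],"rotation":[0,0,2.107],"gripper":8.5},
  {"offset":[-63.0,-50.7,1.0],"rotation":[0,0,2.107],"gripper":8.5},
  {"offset":[-63.0,-50.7,1.0],"rotation":[0,0,2.107],"gripper":8.5},
  {"offset":[-63.0,-50.7,1.0],"rotation":[0,0,2.107],"gripper":8.5},
  {"offset":[-63.0,-50.7,1.0],"rotation":[0,0,2.107],"gripper":8.5},
  {"offset":[-63.0,-50.7,1.0],"rotation":[0,0,2.107],"gripper":8.5},
  {"offset":[-63.0,-50.7,1.0],"rotation":[0,0,2.107],"gripper":8.5},
  {"offset":[-63.0,-50.7,1.0],"rotation":[0,0,2.107],"gripper":8.5},
  {"offset":[-63.0,-50.7,1.0],"rotation":[0,0,2.107],"gripper":8.5},
  {"offset":[-63.0,-50.7,1.0],"rotation":[0,0,2.107],"gripper":8.5},
  {"offset":[-63.0,-50.7,1.0],"rotation":[0,0,2.107],"gripper":8.5},
  {"offset":[-63.0,-50.7,1.0],"rotation":[0,0,2.107],"gripper":8.5},
  {"offset":[-63.0,-50.7,1.0],"rotation":[0,0,2.107],"gripper":8.5},
  {"offset":[-63.0,-50.7,1.0],"rotation":[0,0,2.107],"gripper":8.5},
  {"offset":[-63.0,-50.7,1.0],"rotation":[0,0,2.107],"gripper":8.5},
  {"offset":[-63.0,-50.7,1.0],"rotation":[0,0,2.107],"gripper":8.5},
  {"offset":[-63.0,-50.7,1.0],"rotation":[0,0,2.107],"gripper":8.5},
])

```text
time: 2.6
tool_pos: [0.6639, -0.0602, 0.3947]
eef_rot: [0.0, 0.954, 0.301, 0.0]
contact_force: [-0.4, 0.1, -0.4]
width: 0.085
```

```bash
python3 - <<'E'
from h import *
s=snap("wrist","w1.png"); P=world(s); z=P[...,2]
q=(z>.09)&(z<.108)
n,l,st,c=cv2.connectedComponentsWithStats(q.astype(np.uint8)); 
for i in range(1,n):
    if st[i,4]>300:
        mm=l==i; X=P[mm]; r=cv2.minAreaRect((X[:,:2]*1000).astype(np.float32)); print(st[i,4],r,X.mean(0))
print(robot.observe())
go((.6623,-.0615),.097,-55.)
E
```

```text
382 ((679.7654418945312, 119.77410125732422), (14.448936462402344, 12.077372550964355), 11.48388671875) [0.67952669 0.11938866 0.10046545]
1065 ((662.7415161132812, -63.256500244140625), (52.329891204833984, 13.950305938720703), 34.68858337402344) [ 0.66393481 -0.06222179  0.09790299]
1838 ((746.7098999023438, -344.93304443359375), (82.35755920410156, 30.402917861938477), 39.96699905395508) [ 0.74947603 -0.34590266  0.09893618]
{'time': 2.65, 'qpos': array([-0.34983942,  0.59452813,  0.56478626,  1.77572255, -0.39718746,
        0.88679242, -0.5673805 ]), 'qvel': array([ 0.00100756,  0.00012982, -0.00103513, -0.00156775,  0.00069791,
        0.00033454, -0.00082994]), 'tau': array([-1.06851447e-01, -6.84061933e+01,  1.06966451e+01, -2.28182030e+01,
        9.37404024e-03,  3.17098900e-03, -3.93722330e-04]), 'tool_pos': array([ 0.66391659, -0.06031852,  0.39474198]), 'eef_rot': array([1.95475539e-05, 9.53726293e-01, 3.00676160e-01, 5.94045096e-05]), 'contact_force': array([-0.41513694, -0.53597066,  0.53394781]), 'wrist_torque': array([-0.03821362, -0.05291634, -0.03268298]), 'width': 0.08506540658348075}
go: off cm [-0.2  0.  14.3] rotvec [ 0. -0. -0.] psi -55.0->-55.0 q7 -0.57
```

Call:
servo_tool([
  {"offset":[-0.2,0,5],"rotation":[0,0,0],"gripper":8.5},
  {"offset":[-0.2,0,10],"rotation":[0,0,0],"gripper":8.5},
  {"offset":[-0.2,0,12.5],"rotation":[0,0,0],"gripper":8.5},
  {"offset":[-0.2,0,14.2],"rotation":[0,0,0],"gripper":8.5},
  {"offset":[-0.2,0,14.2],"rotation":[0,0,0],"gripper":8.5},
  {"offset":[-0.2,0,14.2],"rotation":[0,0,0],"gripper":0.5},
  {"offset":[-0.2,0,14.2],"rotation":[0,0,0],"gripper":0.5},
  {"offset":[-0.2,0,14.2],"rotation":[0,0,0],"gripper":0.5},
  {"offset":[-0.2,0,14.2],"rotation":[0,0,0],"gripper":0.5},
  {"offset":[-0.2,0,14.2],"rotation":[0,0,0],"gripper":0.5},
  {"offset":[-0.2,0,14.2],"rotation":[0,0,0],"gripper":0.5},
  {"offset":[-0.2,0,14.2],"rotation":[0,0,0],"gripper":0.5},
], force=25)

```text
time: 4.15
tool_pos: [0.6626, -0.0618, 0.2533]
eef_rot: [0.0, 0.954, 0.301, 0.001]
contact_force: [0.2, -0.7, 6.2]
width: 0.0134
```

```bash
python3 - <<'E'
from h import *
o=robot.observe(); print(o)
E
```

```text
{'time': 4.15, 'qpos': array([-0.26736667,  0.75277114,  0.44184967,  1.87246044, -0.51837071,
        0.63057055, -0.46383512]), 'qvel': array([ 0.00216869,  0.00042029, -0.00063148, -0.00015289,  0.00148608,
       -0.00028491,  0.00048944]), 'tau': array([-6.03430867e-01, -7.18722081e+01,  9.33665872e+00, -1.48891371e+01,
       -1.40799531e-01,  1.64132584e-01, -4.14168800e-02]), 'tool_pos': array([ 0.66261905, -0.06182564,  0.25330049]), 'eef_rot': array([3.42763574e-04, 9.53757491e-01, 3.00576447e-01, 5.74534054e-04]), 'contact_force': array([ 0.1665149 , -0.69559537,  6.1877408 ]), 'wrist_torque': array([-0.19578579,  0.0061638 ,  0.02650852]), 'width': 0.013409000078953175}
```

Call:
servo_tool([
  {"offset":[0,0,-0.3],"rotation":[0,0,-0.1],"gripper":0.5},
  {"offset":[0,0,-0.3],"rotation":[0,0,-0.26],"gripper":0.5},
  {"offset":[0,0,-0.3],"rotation":[0,0,-0.42],"gripper":0.5},
  {"offset":[0,0,-0.3],"rotation":[0,0,-0.58],"gripper":0.5},
  {"offset":[0,0,-0.3],"rotation":[0,0,-0.74],"gripper":0.5},
  {"offset":[0,0,-0.3],"rotation":[0,0,-0.9],"gripper":0.5},
  {"offset":[0,0,-0.3],"rotation":[0,0,-1.06],"gripper":0.5},
  {"offset":[0,0,-0.3],"rotation":[0,0,-1.22],"gripper":0.5},
  {"offset":[0,0,-0.3],"rotation":[0,0,-1.38],"gripper":0.5},
  {"offset":[0,0,-0.3],"rotation":[0,0,-1.54],"gripper":0.5},
  {"offset":[0,0,-0.3],"rotation":[0,0,-1.7],"gripper":0.5},
  {"offset":[0,0,-0.3],"rotation":[0,0,-1.86],"gripper":0.5},
  {"offset":[0,0,-0.3],"rotation":[0,0,-2.02],"gripper":0.5},
  {"offset":[0,0,-0.3],"rotation":[0,0,-2.15],"gripper":0.5},
  {"offset":[0,0,-0.3],"rotation":[0,0,-2.25],"gripper":0.5},
  {"offset":[0,0,-0.3],"rotation":[0,0,-2.25],"gripper":0.5},
], force=25)

```text
time: 6.15
tool_pos: [0.6612, -0.0624, 0.2537]
eef_rot: [-0.002, 0.141, 0.99, -0.0]
contact_force: [0.5, -1.9, -17.4]
width: 0.0131
```

```bash
cat > st.py <<'E'
from h import *
p,M,o=cur(); print(o["time"],"q",np.round(o["qpos"],2),"psi %.1f"%np.degrees(np.arctan2(M[1,1],M[0,1])),"F",np.round(o["contact_force"],1),"T",np.round(o["wrist_torque"],2),"w",round(o["width"],4),"tcp",np.round(p,4))
E
python3 st.py
```

```text
6.15 q [ 0.12  0.71 -0.17  1.85  0.2   0.61  1.11] psi 73.8 F [  0.5  -1.9 -17.4] T [-0.64 -0.23  0.01] w 0.0131 tcp [ 0.6612 -0.0624  0.2537]
```

Call:
servo_tool([
  {"offset":[0,0,0.25],"rotation":[0,0,-0.04],"gripper":0.5},
  {"offset":[0,0,0.25],"rotation":[0,0,-0.08],"gripper":0.5},
  {"offset":[0,0,0.25],"rotation":[0,0,-0.12],"gripper":0.5},
  {"offset":[0,0,0.25],"rotation":[0,0,-0.16],"gripper":0.5},
  {"offset":[0,0,0.25],"rotation":[0,0,-0.2],"gripper":0.5},
  {"offset":[0,0,0.25],"rotation":[0,0,-0.24],"gripper":0.5},
  {"offset":[0,0,0.25],"rotation":[0,0,-0.26],"gripper":0.5},
])

```text
time: 7.02
tool_pos: [0.6611, -0.0624, 0.2536]
eef_rot: [-0.002, 0.012, 1.0, -0.001]
contact_force: [-6.1, -3.5, 0.8]
width: 0.0135
```

```bash
python3 st.py
```

```text
7.025 q [ 0.16  0.72 -0.24  1.84  0.28  0.62  1.3 ] psi 88.6 F [-6.1 -3.5  0.8] T [-0.64  1.28 -1.41] w 0.0135 tcp [ 0.6611 -0.0624  0.2536]
```

Call:
servo_tool([
  {"offset":[0,0,0.25],"rotation":[0,0,-0.26],"gripper":8.5},
  {"offset":[0,0,0.25],"rotation":[0,0,-0.26],"gripper":8.5},
  {"offset":[0,0,0.25],"rotation":[0,0,-0.26],"gripper":8.5},
  {"offset":[0,0,0.25],"rotation":[0,0,-0.26],"gripper":8.5},
  {"offset":[0,0,-2],"rotation":[0,0,-0.26],"gripper":8.5},
  {"offset":[0,0,-8],"rotation":[0,0,-0.26],"gripper":8.5},
  {"offset":[0,0,-14],"rotation":[0,0,-0.26],"gripper":8.5},
  {"offset":[0,0,-14],"rotation":[0,0,-0.26],"gripper":8.5},
  {"offset":[0,0,-14],"rotation":[0,0,-0.26],"gripper":1},
])

```text
time: 8.15
tool_pos: [0.662, -0.0614, 0.3933]
eef_rot: [0.0, -0.119, 0.993, -0.0]
contact_force: [-0.4, -0.3, -0.7]
width: 0.0691
```

```bash
python3 st.py; python3 - <<'E'
from h import *
s=snap("wrist","w2.png"); P=world(s); z=P[...,2]
q=(z>.09)&(z<.108)
n,l,st,c=cv2.connectedComponentsWithStats(q.astype(np.uint8)); 
for i in range(1,n):
    if st[i,4]>300:
        X=P[l==i]; print(st[i,4],cv2.minAreaRect((X[:,:2]*1000).astype(np.float32)),X.mean(0),c[i])
# lever tip line: points by height
yy=np.array([np.cos(np.radians(84.9)),np.sin(np.radians(84.9))])
q=(z>.07)&(z<.14)&(np.abs(P[...,0]-.68)<.05)&(P[...,1]>.05)&(P[...,1]<.18)
print("lever pts",q.sum(),np.nanmax(z[q]) if q.any() else None, P[q].mean(0))
# toggle start: pivot (.677,.107): 75mm left
pv=np.array([.678,.107])
go(pv+.075*yy,.16,-5.1)
E
```

```text
8.15 q [ 0.26  0.56 -0.39  1.74  0.27  0.89  1.57] psi 103.7 F [-0.4 -0.3 -0.7] T [ 0.02 -0.03  0.06] w 0.0691 tcp [ 0.662  -0.0614  0.3933]
1098 ((660.8958129882812, -63.50840377807617), (14.123498916625977, 52.476436614990234), 84.8552474975586) [ 0.65937104 -0.06382413  0.09788952] [315.53825137 230.06102004]
304 ((676.98779296875, 120.28333282470703), (12.463014602661133, 14.024520874023438), 72.35932159423828) [0.67687166 0.11958643 0.10039138] [516.82565789 298.24013158]
540 ((823.258544921875, 327.2901916503906), (48.55559539794922, 14.00164794921875), 13.255134582519531) [0.82705567 0.32978991 0.09714133] [632.15925926 457.13888889]
lever pts 1105 0.12990619532994646 [0.67719817 0.12241275 0.10565671]
go: off cm [-7.97 23.09  7.75] rotvec [-1.000e-03 -1.000e-03  1.898e+00] psi 103.7->-5.1 q7 1.57
```

View pics/w2.png

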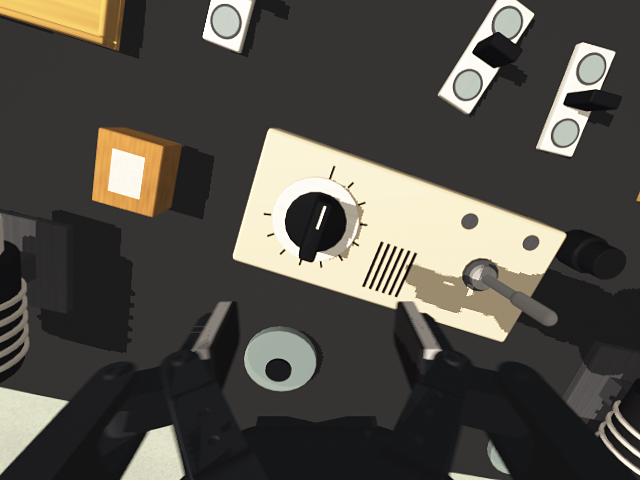

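The white pointer at (321,217) points at the long tick (332,170), and the bar angle of 174.9° lines up with the controller. The dimmer is at 0. Next is the toggle.

Call:
servo_tool([
  {"offset":[-3,9,0],"rotation":[0,0,0.4],"gripper":0},
  {"offset":[-6,18,3],"rotation":[0,0,0.8],"gripper":0},
  {"offset":[-8,23.1,6],"rotation":[0,0,1.2],"gripper":0},
  {"offset":[-8,23.1,7.8],"rotation":[0,0,1.6],"gripper":0},
  {"offset":[-8,23.1,7.8],"rotation":[0,0,1.898],"gripper":0},
  {"offset":[-8,23.1,7.8],"rotation":[0,0,1.898],"gripper":0},
  {"offset":[-8,23.1,7.8],"rotation":[0,0,1.898],"gripper":0},
  {"offset":[-8,23.1,7.8],"rotation":[0,0,1.898],"gripper":0},
  {"offset":[-8,23.1,7.8],"rotation":[0,0,1.898],"gripper":0},
  {"offset":[-8,23.1,7.8],"rotation":[0,0,1.898],"gripper":0},
  {"offset":[-8,23.1,7.8],"rotation":[0,0,1.898],"gripper":0},
  {"offset":[-8,23.1,7.8],"rotation":[0,0,1.898],"gripper":0},
  {"offset":[-8,23.1,7.8],"rotation":[0,0,1.898],"gripper":0},
  {"offset":[-8,23.1,7.8],"rotation":[0,0,1.898],"gripper":0},
])

```text
time: 9.95
tool_pos: [0.6853, 0.1816, 0.3151]
eef_rot: [-0.0, 0.737, 0.676, -0.0]
contact_force: [-0.3, 0.1, -0.4]
width: -0.0001
```

```bash
python3 st.py; python3 - <<'E'
from h import *
yy=np.array([np.cos(np.radians(84.9)),np.sin(np.radians(84.9))]); pv=np.array([.678,.107])
go(pv+.075*yy,.118,-5.1)
go(pv+.003*yy,.118,-5.1)
E
```

```text
9.95 q [-0.44  0.68  0.16  1.72 -0.15  0.76 -0.29] psi -5.0 F [-0.3  0.1 -0.4] T [ 0.02  0.01 -0.01] w -0.0001 tcp [0.6853 0.1816 0.3151]
go: off cm [ 0.   -0.06  4.24] rotvec [-0.    -0.     0.002] psi -5.0->-5.1 q7 -0.29
go: off cm [-7.2  -0.08  4.24] rotvec [-0.    -0.     0.002] psi -5.0->-5.1 q7 -0.29
```

Call:
servo_tool([
  {"offset":[0,0,2.2],"rotation":[0,0,0],"gripper":0},
  {"offset":[0,0,4.2],"rotation":[0,0,0],"gripper":0},
  {"offset":[0,0,4.2],"rotation":[0,0,0],"gripper":0},
  {"offset":[-2,0,4.2],"rotation":[0,0,0],"gripper":0},
  {"offset":[-3,0,4.2],"rotation":[0,0,0],"gripper":0},
  {"offset":[-4,0,4.2],"rotation":[0,0,0],"gripper":0},
  {"offset":[-5,0,4.2],"rotation":[0,0,0],"gripper":0},
  {"offset":[-6,0,4.2],"rotation":[0,0,0],"gripper":0},
  {"offset":[-7,0,4.2],"rotation":[0,0,0],"gripper":0},
  {"offset":[-7.4,0,4.2],"rotation":[0,0,0],"gripper":0},
  {"offset":[-7.4,0,4.2],"rotation":[0,0,0],"gripper":0},
  {"offset":[-5,0,4.2],"rotation":[0,0,0],"gripper":0},
  {"offset":[-3,0,0],"rotation":[0,0,0],"gripper":2},
  {"offset":[-1,0,-5],"rotation":[0,0,0],"gripper":8.5},
  {"offset":[-1,0,-9],"rotation":[0,0,0],"gripper":8.5},
  {"offset":[-1,0,-9],"rotation":[0,0,0],"gripper":8.5},
])

```text
time: 11.95
tool_pos: [0.6849, 0.1747, 0.409]
eef_rot: [0.001, 0.737, 0.676, 0.003]
contact_force: [0.5, -1.2, -0.0]
width: 0.0722
```

```bash
python3 st.py; python3 - <<'E'
from h import *
s=snap("wrist","w3.png"); P=world(s); z=P[...,2]
q=(z>.1)&(z<.14)&(np.abs(P[...,0]-.68)<.05)&(P[...,1]>.03)&(P[...,1]<.18)
print("lever pts",q.sum(),P[q].mean(0), "pivot y .107")
s=snap("top"); P=world(s); z=P[...,2]
q=(z>.1)&(z<.14)&(np.abs(P[...,0]-.68)<.05)&(P[...,1]>.03)&(P[...,1]<.18)
print("top lever pts",q.sum(),P[q].mean(0))
go((.6618,-.0625),.20,(84.9,))
E
```

```text
11.95 q [-0.45  0.58  0.19  1.65 -0.13  0.92 -0.3 ] psi -4.9 F [ 0.5 -1.2 -0. ] T [0.01 0.01 0.04] w 0.0722 tcp [0.6849 0.1747 0.409 ]
lever pts 532 [0.67524846 0.08431393 0.11625654] pivot y .107
top lever pts 75 [0.67400836 0.08329072 0.11908959]
go: off cm [-23.73  -0.18   5.03] rotvec [ 1.000e-03 -0.000e+00 -1.568e+00] psi -4.9->84.9 q7 -0.30
```

Call:
servo_tool([
  {"offset":[-6,0,0],"rotation":[0,0,-0.18],"gripper":8.5},
  {"offset":[-12,0,0],"rotation":[0,0,-0.36],"gripper":8.5},
  {"offset":[-18,-0.1,0],"rotation":[0,0,-0.54],"gripper":8.5},
  {"offset":[-23.7,-0.2,2],"rotation":[0,0,-0.72],"gripper":8.5},
  {"offset":[-23.7,-0.2,5],"rotation":[0,0,-1.0],"gripper":8.5},
  {"offset":[-23.7,-0.2,5],"rotation":[0,0,-1.3],"gripper":8.5},
  {"offset":[-23.7,-0.2,5],"rotation":[0,0,-1.568],"gripper":8.5},
  {"offset":[-23.7,-0.2,5],"rotation":[0,0,-1.568],"gripper":8.5},
  {"offset":[-23.7,-0.2,5],"rotation":[0,0,-1.568],"gripper":8.5},
  {"offset":[-23.7,-0.2,5],"rotation":[0,0,-1.568],"gripper":8.5},
  {"offset":[-23.7,-0.2,5],"rotation":[0,0,-1.568],"gripper":8.5},
  {"offset":[-23.7,-0.2,5],"rotation":[0,0,-1.568],"gripper":8.5},
])

```text
time: 13.55
tool_pos: [0.6616, -0.0637, 0.3549]
eef_rot: [-0.0, 0.046, 0.999, 0.0]
contact_force: [-0.3, -0.2, -0.6]
width: 0.0852
```

```bash
python3 st.py; python3 - <<'E'
from h import *
go((.6618,-.0625),.1005,(84.9,))
E
```

```text
13.55 q [ 0.18  0.59 -0.26  1.78  0.2   0.8   1.3 ] psi 84.7 F [-0.3 -0.2 -0.6] T [-0.04  0.02 -0.02] w 0.0852 tcp [ 0.6616 -0.0637  0.3549]
go: off cm [-0.02  0.12  9.97] rotvec [-0.    -0.    -0.003] psi 84.7->84.9 q7 1.30
```

Call:
servo_tool([
  {"offset":[0,0.1,5],"rotation":[0,0,0],"gripper":8.5},
  {"offset":[0,0.1,8],"rotation":[0,0,0],"gripper":8.5},
  {"offset":[0,0.1,9.9],"rotation":[0,0,0],"gripper":8.5},
  {"offset":[0,0.1,9.9],"rotation":[0,0,0],"gripper":8.5},
  {"offset":[0,0.1,9.9],"rotation":[0,0,0],"gripper":0.5},
  {"offset":[0,0.1,9.9],"rotation":[0,0,0],"gripper":0.5},
  {"offset":[0,0.1,9.9],"rotation":[0,0,0],"gripper":0.5},
  {"offset":[0,0.1,9.9],"rotation":[0,0,0],"gripper":0.5},
  {"offset":[0,0.1,9.9],"rotation":[0,0,0],"gripper":0.5},
  {"offset":[0,0.1,9.9],"rotation":[0,0,0],"gripper":0.5},
  {"offset":[0,0.1,9.9],"rotation":[0,0,0],"gripper":0.5},
  {"offset":[0,0.1,9.9],"rotation":[0,0,0],"gripper":0.5},
], force=25)

```text
time: 15.05
tool_pos: [0.6618, -0.0628, 0.2568]
eef_rot: [0.0, 0.045, 0.999, 0.0]
contact_force: [-0.9, 0.6, 6.9]
width: 0.0138
```

Call:
servo_tool([
  {"offset":[0,0,0],"rotation":[0,0,0.1],"gripper":0.5},
  {"offset":[0,0,0],"rotation":[0,0,0.26],"gripper":0.5},
  {"offset":[0,0,0],"rotation":[0,0,0.42],"gripper":0.5},
  {"offset":[0,0,0],"rotation":[0,0,0.58],"gripper":0.5},
  {"offset":[0,0,0],"rotation":[0,0,0.74],"gripper":0.5},
  {"offset":[0,0,0],"rotation":[0,0,0.9],"gripper":0.5},
  {"offset":[0,0,0],"rotation":[0,0,1.06],"gripper":0.5},
  {"offset":[0,0,0],"rotation":[0,0,1.22],"gripper":0.5},
  {"offset":[0,0,0],"rotation":[0,0,1.38],"gripper":0.5},
  {"offset":[0,0,0],"rotation":[0,0,1.54],"gripper":0.5},
  {"offset":[0,0,0],"rotation":[0,0,1.7],"gripper":0.5},
  {"offset":[0,0,0],"rotation":[0,0,1.86],"gripper":0.5},
  {"offset":[0,0,0],"rotation":[0,0,2.02],"gripper":0.5},
  {"offset":[0,0,0],"rotation":[0,0,2.18],"gripper":0.5},
  {"offset":[0,0,0],"rotation":[0,0,2.34],"gripper":0.5},
  {"offset":[0,0,0],"rotation":[0,0,2.5],"gripper":0.5},
  {"offset":[0,0,0],"rotation":[0,0,2.66],"gripper":0.5},
  {"offset":[0,0,0],"rotation":[0,0,2.8],"gripper":0.5},
  {"offset":[0,0,0],"rotation":[0,0,2.8],"gripper":0.5},
  {"offset":[0,0,0],"rotation":[0,0,2.8],"gripper":0.5},
])

```text
time: 17.55
tool_pos: [0.6616, -0.0629, 0.2568]
eef_rot: [-0.0, 0.992, 0.125, 0.0]
contact_force: [-2.1, 1.8, 8.1]
width: 0.0132
```

```bash
python3 st.py
```

```text
17.55 q [-0.33  0.77  0.55  1.88 -0.63  0.67 -0.71] psi -75.6 F [-2.1  1.8  8.1] T [ 0.29  0.63 -0.04] w 0.0132 tcp [ 0.6616 -0.0629  0.2568]
```

Call:
servo_tool([
  {"offset":[0,0,0],"rotation":[0,0,0.1],"gripper":0.5},
  {"offset":[0,0,0],"rotation":[0,0,0.26],"gripper":0.5},
  {"offset":[0,0,0],"rotation":[0,0,0.42],"gripper":0.5},
  {"offset":[0,0,0],"rotation":[0,0,0.58],"gripper":0.5},
  {"offset":[0,0,0],"rotation":[0,0,0.74],"gripper":0.5},
  {"offset":[0,0,0],"rotation":[0,0,0.9],"gripper":0.5},
  {"offset":[0,0,0],"rotation":[0,0,1.06],"gripper":0.5},
  {"offset":[0,0,0],"rotation":[0,0,1.22],"gripper":0.5},
  {"offset":[0,0,0],"rotation":[0,0,1.38],"gripper":0.5},
  {"offset":[0,0,0],"rotation":[0,0,1.38],"gripper":0.5},
])

```text
time: 18.8
tool_pos: [0.6617, -0.0627, 0.2568]
eef_rot: [-0.0, 0.844, -0.536, -0.0]
contact_force: [-2.0, 2.4, 8.1]
width: 0.0135
```

```bash
python3 st.py
```

```text
18.8 q [-0.51  0.91  0.91  1.89 -0.96  0.86 -1.79] psi -154.8 F [-2.   2.4  8.1] T [ 0.52  0.51 -0.06] w 0.0135 tcp [ 0.6617 -0.0627  0.2568]
```

Call:
servo_tool([
  {"offset":[0,0,0],"rotation":[0,0,0.1],"gripper":0.5},
  {"offset":[0,0,0],"rotation":[0,0,0.2],"gripper":0.5},
  {"offset":[0,0,0],"rotation":[0,0,0.3],"gripper":0.5},
  {"offset":[0,0,0],"rotation":[0,0,0.4],"gripper":0.5},
  {"offset":[0,0,0],"rotation":[0,0,0.46],"gripper":0.5},
  {"offset":[0,0,0],"rotation":[0,0,0.5],"gripper":0.5},
  {"offset":[0,0,0],"rotation":[0,0,0.54],"gripper":0.5},
  {"offset":[0,0,0],"rotation":[0,0,0.58],"gripper":0.5},
  {"offset":[0,0,0],"rotation":[0,0,0.62],"gripper":0.5},
  {"offset":[0,0,0],"rotation":[0,0,0.62],"gripper":0.5},
])

```text
time: 20.05
tool_pos: [0.6618, -0.0633, 0.2569]
eef_rot: [-0.0, -0.642, 0.767, -0.0]
contact_force: [-1.5, -0.5, 8.0]
width: 0.0135
```

```bash
python3 st.py
```

```text
20.05 q [-0.54  0.94  0.97  1.89 -1.01  0.91 -2.36] psi 169.9 F [-1.5 -0.5  8. ] T [-0.17  0.52  0.9 ] w 0.0135 tcp [ 0.6618 -0.0633  0.2569]
```

Call:
servo_tool([
  {"offset":[0,0,0],"rotation":[0,0,0.62],"gripper":8.5},
  {"offset":[0,0,0],"rotation":[0,0,0.62],"gripper":8.5},
  {"offset":[0,0,0],"rotation":[0,0,0.62],"gripper":8.5},
  {"offset":[0,0,0],"rotation":[0,0,0.62],"gripper":8.5},
  {"offset":[0,0,-2],"rotation":[0,0,0.5],"gripper":8.5},
  {"offset":[0,0,-8],"rotation":[0,0,0.2],"gripper":8.5},
  {"offset":[0,0,-14],"rotation":[0,0,-0.2],"gripper":8.5},
  {"offset":[0,0,-14],"rotation":[0,0,-0.4],"gripper":8.5},
  {"offset":[0,0,-14],"rotation":[0,0,-0.4],"gripper":8.5},
])

```text
time: 21.18
tool_pos: [0.6622, -0.0624, 0.3977]
eef_rot: [-0.001, 0.754, -0.657, 0.001]
contact_force: [-0.2, 0.1, -0.4]
width: 0.0848
```

```bash
python3 st.py; python3 - <<'E'
from m import *
s=snap("wrist","w4.png"); P=world(s); z=P[...,2]
q=(z>.09)&(z<.108)
n,l,st,c=cv2.connectedComponentsWithStats(q.astype(np.uint8)); 
for i in range(1,n):
    if st[i,4]>300:
        X=P[l==i]; print(st[i,4],cv2.minAreaRect((X[:,:2]*1000).astype(np.float32)),X.mean(0),c[i])
s=snap("top","t4.png"); P=world(s)
for c in carriers(s,P,[(243,255),(291,262),(402,262)]): print(c)
go((.4835,-.178),.16,-6.2)
E
```

```text
21.175 q [-0.58  0.76  1.05  1.79 -0.75  1.05 -2.25] psi -172.1 F [-0.2  0.1 -0.4] T [-0.03  0.03 -0.  ] w 0.0848 tcp [ 0.6622 -0.0624  0.3977]
1058 ((661.5874633789062, -64.13844299316406), (53.4510383605957, 14.05869197845459), 85.6555404663086) [ 0.66172551 -0.06605906  0.09790223] [318.33081285 229.08223062]
((array([500.5, 160.2]), 108.9, 42.1, 1.2), np.int64(82), array([498.5, 160.5,  44.9]))
((array([483.7,  57.7]), 108.6, 43.8, -16.2), np.int64(82), array([482.5,  59.2,  45.6]))
((array([ 485. , -180.5]), 108.2, 43.6, -5.8), np.int64(87), array([ 483.6, -177.3,   44.5]))
go: off cm [ 9.05 19.19  8.18] rotvec [-2.0e-03 -1.0e-03 -2.9e+00] psi -172.4->-6.2 q7 -2.26
```

View pics/w4.png

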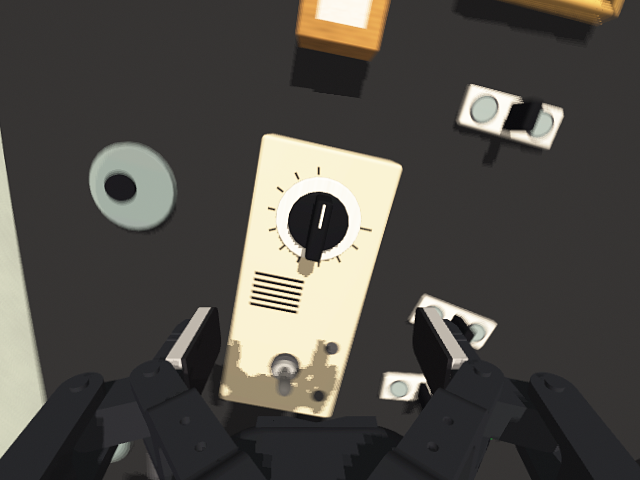

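The dimmer bar reads -94.3° against -94.4° expected at the maximum stop, and the pointer sits past the last tick. The lever leans right, with its base at (285,365). Next come the carriers, right-hand one first.

Call:
servo_tool([
  {"offset":[3,6,0],"rotation":[0,0,-0.18],"gripper":8.5},
  {"offset":[6,12,2],"rotation":[0,0,-0.36],"gripper":8.5},
  {"offset":[9,19.2,4],"rotation":[0,0,-0.54],"gripper":8.5},
  {"offset":[9,19.2,8],"rotation":[0,0,-0.72],"gripper":8.5},
  {"offset":[9,19.2,8],"rotation":[0,0,-0.9],"gripper":8.5},
  {"offset":[9,19.2,8],"rotation":[0,0,-1.08],"gripper":8.5},
  {"offset":[9,19.2,8],"rotation":[0,0,-1.26],"gripper":8.5},
  {"offset":[9,19.2,8],"rotation":[0,0,-1.44],"gripper":8.5},
  {"offset":[9,19.2,8],"rotation":[0,0,-1.62],"gripper":8.5},
  {"offset":[9,19.2,8],"rotation":[0,0,-1.8],"gripper":8.5},
  {"offset":[9,19.2,8],"rotation":[0,0,-1.98],"gripper":8.5},
  {"offset":[9,19.2,8],"rotation":[0,0,-2.16],"gripper":8.5},
  {"offset":[9,19.2,8],"rotation":[0,0,-2.34],"gripper":8.5},
  {"offset":[9,19.2,8],"rotation":[0,0,-2.52],"gripper":8.5},
  {"offset":[9,19.2,8],"rotation":[0,0,-2.7],"gripper":8.5},
  {"offset":[9,19.2,8],"rotation":[0,0,-2.88],"gripper":8.5},
  {"offset":[9,19.2,8],"rotation":[0,0,-2.9],"gripper":8.5},
  {"offset":[9,19.2,8],"rotation":[0,0,-2.9],"gripper":8.5},
  {"offset":[9,19.2,8],"rotation":[0,0,-2.9],"gripper":8.5},
])

```text
time: 23.65
tool_pos: [0.483, -0.1772, 0.316]
eef_rot: [-0.0, 0.746, 0.666, -0.0]
contact_force: [-0.8, -0.1, -0.0]
width: 0.0848
```

```bash
cat >> m.py <<'E'
def near(c,r=.05,name="wrist",f=None):
    """carrier near c (m): tab and plate from a fresh picture"""
    s=snap(name,f); P=world(s); z=P[...,2]
    b=(np.hypot(P[...,0]-c[0],P[...,1]-c[1])<r)
    tab=b&(z>.042)&(z<.05)
    for k,m in (("tabtop",tab),("plate",b&(z>.006)&(z<.014)&(s["pixels"].min(2)>90))):
        if m.sum()>20: print(k,m.sum(),rect(P,m),np.round(P[m].mean(0),4))
E
python3 st.py; python3 - <<'E'
from m import *
near((.4845,-.179),.07)
go((.4845,-.179),.035,-6.)
E
```

```text
23.65 q [ 0.18  0.48  0.09  2.16 -0.09  0.5   0.22] psi -6.6 F [-0.8 -0.1 -0. ] T [-0.02  0.02  0.01] w 0.0848 tcp [ 0.483  -0.1772  0.316 ]
tabtop 567 (array([ 482.9, -179.3]), 27.4, 11.4, 83.3) [ 0.483  -0.1788  0.0451]
plate 4018 (array([ 483.1, -179.6]), 100.3, 36.4, -6.3) [ 0.4833 -0.1782  0.0097]
go: off cm [-0.17  0.18 12.64] rotvec [-0.001 -0.    -0.009] psi -6.5->-6.0 q7 0.22
```

Call:
servo_tool([
  {"offset":[-0.2,0,5],"rotation":[0,0,0],"gripper":8.5},
  {"offset":[-0.2,0,9],"rotation":[0,0,0],"gripper":8.5},
  {"offset":[-0.2,0,11.5],"rotation":[0,0,0],"gripper":8.5},
  {"offset":[-0.2,0,12.6],"rotation":[0,0,0],"gripper":8.5},
  {"offset":[-0.2,0,12.6],"rotation":[0,0,0],"gripper":8.5},
  {"offset":[-0.2,0,12.6],"rotation":[0,0,0],"gripper":0.4},
  {"offset":[-0.2,0,12.6],"rotation":[0,0,0],"gripper":0.4},
  {"offset":[-0.2,0,12.6],"rotation":[0,0,0],"gripper":0.4},
  {"offset":[-0.2,0,12.6],"rotation":[0,0,0],"gripper":0.4},
  {"offset":[-0.2,0,12.6],"rotation":[0,0,0],"gripper":0.4},
  {"offset":[-0.2,0,12.6],"rotation":[0,0,0],"gripper":0.4},
  {"offset":[-0.2,0,12.6],"rotation":[0,0,0],"gripper":0.4},
  {"offset":[-0.2,0,10],"rotation":[0,0,0],"gripper":0.4},
  {"offset":[-0.2,0,6],"rotation":[0,0,0],"gripper":0.4},
  {"offset":[-0.2,0,2],"rotation":[0,0,0],"gripper":0.4},
  {"offset":[-0.2,0,2],"rotation":[0,0,0],"gripper":0.4},
], force=60)

```text
time: 25.7
tool_pos: [0.4832, -0.1794, 0.2988]
eef_rot: [0.002, 0.745, 0.667, 0.001]
contact_force: [-0.6, -0.1, -1.7]
width: 0.0112
```

```bash
python3 st.py; python3 - <<'E'
from m import *
near((.483,-.179),.07)   # should be empty now at bench level
go((.4862,.4312),.14,6.6)
E
```

```text
25.7 q [ 0.19  0.51  0.08  2.18 -0.09  0.45  0.23] psi -6.4 F [-0.6 -0.1 -1.7] T [-0.02  0.02  0.01] w 0.0112 tcp [ 0.4832 -0.1794  0.2988]
go: off cm [60.7  -6.44  0.24] rotvec [ 0.002  0.    -0.226] psi -6.4->6.6 q7 0.23
```

Call:
servo_tool([
  {"offset":[3,-0.3,0],"rotation":[0,0,0],"gripper":0.4},
  {"offset":[8,-0.9,0],"rotation":[0,0,0],"gripper":0.4},
  {"offset":[13,-1.4,0],"rotation":[0,0,0],"gripper":0.4},
  {"offset":[18,-1.9,0],"rotation":[0,0,0],"gripper":0.4},
  {"offset":[23,-2.5,0],"rotation":[0,0,0],"gripper":0.4},
  {"offset":[28,-3,0],"rotation":[0,0,0],"gripper":0.4},
  {"offset":[33,-3.5,0],"rotation":[0,0,-0.05],"gripper":0.4},
  {"offset":[38,-4,0],"rotation":[0,0,-0.1],"gripper":0.4},
  {"offset":[43,-4.6,0],"rotation":[0,0,-0.15],"gripper":0.4},
  {"offset":[48,-5.1,0],"rotation":[0,0,-0.2],"gripper":0.4},
  {"offset":[53,-5.6,0],"rotation":[0,0,-0.226],"gripper":0.4},
  {"offset":[57,-6.1,0],"rotation":[0,0,-0.226],"gripper":0.4},
  {"offset":[59.5,-6.3,0],"rotation":[0,0,-0.226],"gripper":0.4},
  {"offset":[60.7,-6.4,0.2],"rotation":[0,0,-0.226],"gripper":0.4},
  {"offset":[60.7,-6.4,0.2],"rotation":[0,0,-0.226],"gripper":0.4},
])

```text
time: 27.62
tool_pos: [0.4861, 0.4311, 0.293]
eef_rot: [-0.0, 0.665, 0.747, -0.001]
contact_force: [-0.4, -0.2, -0.9]
width: 0.0108
```

```bash
python3 st.py; python3 - <<'E'
from m import *
s=snap("wrist","w5.png"); P=world(s); z=P[...,2]
m=(z>.018)&(z<.034)&(np.abs(P[...,0]-.493)<.09)&(np.abs(P[...,1]-.372)<.13); print("rim",m.sum(),rect(P,m))
cv2.imwrite("pics/w5.png",s["pixels"])
go((.4862,.4312),.043,6.6)
E
```

```text
27.625 q [-0.92  0.65  0.16  1.88 -0.16  0.63 -0.54] psi 6.6 F [-0.4 -0.2 -0.9] T [-0.05  0.06 -0.03] w 0.0108 tcp [0.4861 0.4311 0.293 ]
rim 4032 (array([491.7, 371. ]), 204.2, 136.7, -83.3)
go: off cm [0.12 0.   9.56] rotvec [-0.001  0.001 -0.001] psi 6.6->6.6 q7 -0.54
```

View pics/w5.png

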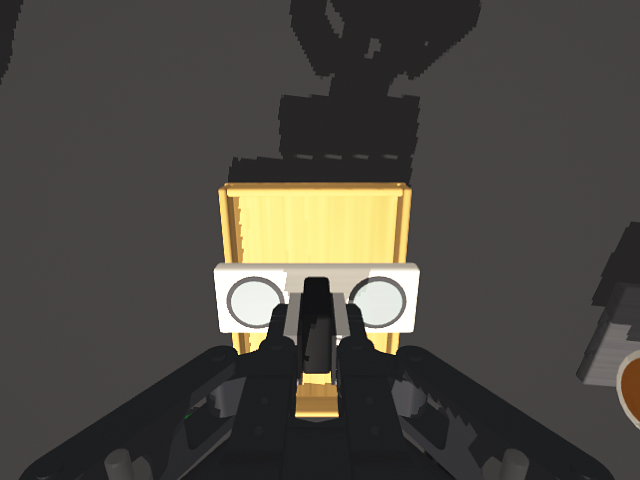

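The carrier is held squarely over the left slot. Its plate is centred near (316,298), inside the case outline.

Call:
servo_tool([
  {"offset":[0.1,-0.1,4],"rotation":[0,0,0],"gripper":0.4},
  {"offset":[0.1,-0.1,7.5],"rotation":[0,0,0],"gripper":0.4},
  {"offset":[0.1,-0.1,9],"rotation":[0,0,0],"gripper":0.4},
  {"offset":[0.1,-0.1,9.6],"rotation":[0,0,0],"gripper":0.4},
  {"offset":[0.1,-0.1,9.6],"rotation":[0,0,0],"gripper":0.4},
  {"offset":[0.1,-0.1,9.6],"rotation":[0,0,0],"gripper":3.5},
  {"offset":[0.1,-0.1,9.6],"rotation":[0,0,0],"gripper":3.5},
  {"offset":[0.1,-0.1,9.6],"rotation":[0,0,0],"gripper":3.5},
  {"offset":[0.1,-0.1,6],"rotation":[0,0,0],"gripper":3.5},
  {"offset":[0.1,-0.1,0],"rotation":[0,0,0],"gripper":5},
  {"offset":[0.1,-0.1,-3],"rotation":[0,0,0],"gripper":8.5},
  {"offset":[0.1,-0.1,-3],"rotation":[0,0,0],"gripper":8.5},
])

```text
time: 29.18
tool_pos: [0.4858, 0.4324, 0.3273]
eef_rot: [-0.0, 0.665, 0.747, 0.003]
contact_force: [-0.4, -0.2, 0.6]
width: 0.0836
```

```bash
python3 st.py; python3 - <<'E'
from m import *
def placed(c):
    s=snap("wrist"); P=world(s); z=P[...,2]; b=np.hypot(P[...,0]-c[0],P[...,1]-c[1])<.058
    for k,lo,hi in (("tab",.047,.057),("plate",.012,.021)):
        m=b&(z>lo)&(z<hi)&((s["pixels"].min(2)>80)|(k=="tab"))
        if m.sum()>20: print(k,m.sum(),rect(P,m),P[m].mean(0))
placed((.486,.431))
s=snap("top"); P=world(s)
for c in carriers(s,P,[(243,255),(291,262)]): print(c)
go((.4835,.0585),.16,-16.1)
E
```

```text
29.175 q [-0.93  0.6   0.18  1.86 -0.16  0.69 -0.55] psi 6.6 F [-0.4 -0.2  0.6] T [ 0.04  0.02 -0.02] w 0.0836 tcp [0.4858 0.4324 0.3273]
tab 533 (array([486. , 431.7]), 28.3, 10.8, -83.8) [0.48587569 0.43241446 0.05114204]
plate 4175 (array([486., 432.]), 100.1, 35.9, 6.5) [0.48592922 0.4330463  0.01575111]
((array([499.7, 160.2]), 107.3, 42.4, 1.0), np.int64(83), array([498.5, 160.2,  45.1]))
((array([483.7,  57.9]), 108.8, 44.0, -16.2), np.int64(84), array([482.4,  59. ,  45.4]))
go: off cm [-37.08  -4.45   0.95] rotvec [-0.    -0.001  0.396] psi 6.6->-16.1 q7 -0.55
```

Call:
servo_tool([
  {"offset":[-5,-0.6,0],"rotation":[0,0,0],"gripper":8.5},
  {"offset":[-11,-1.3,0],"rotation":[0,0,0.1],"gripper":8.5},
  {"offset":[-17,-2,0],"rotation":[0,0,0.2],"gripper":8.5},
  {"offset":[-23,-2.8,0],"rotation":[0,0,0.3],"gripper":8.5},
  {"offset":[-29,-3.5,0],"rotation":[0,0,0.396],"gripper":8.5},
  {"offset":[-35,-4.2,0],"rotation":[0,0,0.396],"gripper":8.5},
  {"offset":[-37.1,-4.5,1],"rotation":[0,0,0.396],"gripper":8.5},
  {"offset":[-37.1,-4.5,1],"rotation":[0,0,0.396],"gripper":8.5},
  {"offset":[-37.1,-4.5,1],"rotation":[0,0,0.396],"gripper":8.5},
])

```text
time: 30.4
tool_pos: [0.4832, 0.0592, 0.3137]
eef_rot: [-0.001, 0.799, 0.601, -0.001]
contact_force: [0.4, -0.3, -0.6]
width: 0.0851
```

```bash
python3 st.py; python3 - <<'E'
from m import *
near((.483,.0585),.07)
go((.4825,.0585),.035,-16.2)
E
```

```text
30.4 q [-0.4   0.47  0.22  2.23 -0.22  0.46 -0.28] psi -16.1 F [ 0.4 -0.3 -0.6] T [ 0.02 -0.04  0.03] w 0.0851 tcp [0.4832 0.0592 0.3137]
tabtop 570 (array([482.1,  57.4]), 27.5, 11.3, 73.5) [0.4822 0.0578 0.0452]
plate 4081 (array([481.9,  57.1]), 100.1, 37.0, -16.0) [0.4828 0.0585 0.0097]
go: off cm [-0.12 -0.03 12.42] rotvec [-0.001 -0.     0.003] psi -16.0->-16.2 q7 -0.28
```

Centre is (482, 57.5).

Call:
servo_tool([
  {"offset":[-0.2,-0.1,5],"rotation":[0,0,0],"gripper":8.5},
  {"offset":[-0.2,-0.1,9],"rotation":[0,0,0],"gripper":8.5},
  {"offset":[-0.2,-0.1,11.5],"rotation":[0,0,0],"gripper":8.5},
  {"offset":[-0.2,-0.1,12.4],"rotation":[0,0,0],"gripper":8.5},
  {"offset":[-0.2,-0.1,12.4],"rotation":[0,0,0],"gripper":8.5},
  {"offset":[-0.2,-0.1,12.4],"rotation":[0,0,0],"gripper":0.4},
  {"offset":[-0.2,-0.1,12.4],"rotation":[0,0,0],"gripper":0.4},
  {"offset":[-0.2,-0.1,12.4],"rotation":[0,0,0],"gripper":0.4},
  {"offset":[-0.2,-0.1,12.4],"rotation":[0,0,0],"gripper":0.4},
  {"offset":[-0.2,-0.1,12.4],"rotation":[0,0,0],"gripper":0.4},
  {"offset":[-0.2,-0.1,12.4],"rotation":[0,0,0],"gripper":0.4},
  {"offset":[-0.2,-0.1,12.4],"rotation":[0,0,0],"gripper":0.4},
  {"offset":[-0.2,-0.1,10],"rotation":[0,0,0],"gripper":0.4},
  {"offset":[-0.2,-0.1,6],"rotation":[0,0,0],"gripper":0.4},
  {"offset":[-0.2,-0.1,2],"rotation":[0,0,0],"gripper":0.4},
  {"offset":[-0.2,-0.1,2],"rotation":[0,0,0],"gripper":0.4},
], force=60)

```text
time: 32.45
tool_pos: [0.4821, 0.0567, 0.2965]
eef_rot: [0.001, 0.799, 0.601, 0.002]
contact_force: [0.6, -0.6, -1.8]
width: 0.0114
```

```bash
python3 st.py; python3 - <<'E'
from m import *
near((.482,.058),.07)
go((.492,.371),.14,6.6)
E
```

```text
32.45 q [-0.39  0.5   0.21  2.25 -0.26  0.41 -0.24] psi -16.1 F [ 0.6 -0.6 -1.8] T [-0.01 -0.01  0.02] w 0.0114 tcp [0.4821 0.0567 0.2965]
go: off cm [30.47 -7.72  0.08] rotvec [ 0.002 -0.001 -0.396] psi -16.1->6.6 q7 -0.24
```

Call:
servo_tool([
  {"offset":[3,-0.8,0],"rotation":[0,0,0],"gripper":0.4},
  {"offset":[8,-2,0],"rotation":[0,0,-0.08],"gripper":0.4},
  {"offset":[13,-3.3,0],"rotation":[0,0,-0.16],"gripper":0.4},
  {"offset":[18,-4.6,0],"rotation":[0,0,-0.24],"gripper":0.4},
  {"offset":[23,-5.8,0],"rotation":[0,0,-0.32],"gripper":0.4},
  {"offset":[27,-6.8,0],"rotation":[0,0,-0.396],"gripper":0.4},
  {"offset":[29.5,-7.5,0],"rotation":[0,0,-0.396],"gripper":0.4},
  {"offset":[30.5,-7.7,0],"rotation":[0,0,-0.396],"gripper":0.4},
  {"offset":[30.5,-7.7,0],"rotation":[0,0,-0.396],"gripper":0.4},
  {"offset":[30.5,-7.7,0],"rotation":[0,0,-0.396],"gripper":0.4},
])

```text
time: 33.75
tool_pos: [0.4926, 0.3693, 0.2943]
eef_rot: [0.0, 0.666, 0.746, -0.0]
contact_force: [0.7, 0.0, -1.2]
width: 0.0115
```

```bash
cat >> m.py <<'E'
def held():
    """carried carrier's plate from the wrist camera, lens plate height below grasp"""
    p,M,o=cur(); g=p+M[:,2]*robot.tcp_to_grasp
    s=snap("wrist"); P=world(s); z=P[...,2]-g[2]
    m=(np.hypot(P[...,0]-g[0],P[...,1]-g[1])<.06)&(z<-.015)&(z>-.06)&(s["pixels"].min(2)>60)
    print("grasp",g,"held plate",m.sum(),rect(P,m),"dz",np.median(z[m]))
E
python3 st.py; python3 - <<'E'
from m import *
held(); go((.492,.371),.042,6.6)
E
```

```text
33.75 q [-0.86  0.61  0.18  1.96 -0.19  0.59 -0.44] psi 6.4 F [ 0.7  0.  -1.2] T [-0.06 -0.05 -0.  ] w 0.0115 tcp [0.4926 0.3693 0.2943]
grasp [0.49255506 0.36915775 0.13957216] held plate 10374 (array([492.8, 369.5]), 100.5, 37.0, 6.4) dz -0.026339948994353796
go: off cm [ 0.17 -0.04  9.77] rotvec [-0.     0.001 -0.003] psi 6.4->6.6 q7 -0.44
```

Call:
servo_tool([
  {"offset":[0.2,0,4],"rotation":[0,0,0],"gripper":0.4},
  {"offset":[0.2,0,7.5],"rotation":[0,0,0],"gripper":0.4},
  {"offset":[0.2,0,9],"rotation":[0,0,0],"gripper":0.4},
  {"offset":[0.2,0,9.7],"rotation":[0,0,0],"gripper":0.4},
  {"offset":[0.2,0,9.7],"rotation":[0,0,0],"gripper":0.4},
  {"offset":[0.2,0,9.7],"rotation":[0,0,0],"gripper":3.5},
  {"offset":[0.2,0,9.7],"rotation":[0,0,0],"gripper":3.5},
  {"offset":[0.2,0,9.7],"rotation":[0,0,0],"gripper":3.5},
  {"offset":[0.2,0,6],"rotation":[0,0,0],"gripper":3.5},
  {"offset":[0.2,0,0],"rotation":[0,0,0],"gripper":5},
  {"offset":[0.2,0,-3],"rotation":[0,0,0],"gripper":8.5},
  {"offset":[0.2,0,-3],"rotation":[0,0,0],"gripper":8.5},
])

```text
time: 35.3
tool_pos: [0.4925, 0.3734, 0.3272]
eef_rot: [0.0, 0.665, 0.747, 0.003]
contact_force: [-0.4, -1.1, 0.2]
width: 0.0836
```

```bash
cat >> m.py <<'E'
def placed(c):
    s=snap("wrist"); P=world(s); z=P[...,2]; b=np.hypot(P[...,0]-c[0],P[...,1]-c[1])<.056
    for k,lo,hi in (("tab",.047,.057),("plate",.012,.021)):
        m=b&(z>lo)&(z<hi)&((s["pixels"].min(2)>80)|(k=="tab"))
        if m.sum()>20: print(k,m.sum(),rect(P,m),P[m].mean(0))
E
python3 st.py; python3 - <<'E'
from m import *
placed((.492,.371))
s=snap("top"); P=world(s)
for c in carriers(s,P,[(243,255)]): print(c)
go((.4995,.1603),.16,1.1)
E
```

```text
35.3 q [-0.88  0.57  0.2   1.93 -0.18  0.65 -0.45] psi 6.6 F [-0.4 -1.1  0.2] T [-0.04 -0.   -0.04] w 0.0836 tcp [0.4925 0.3734 0.3272]
tab 757 (array([490.6, 392.9]), 67.5, 11.6, -83.1) [0.4910785  0.38764202 0.05116443]
plate 4875 (array([490.8, 391.1]), 100.0, 70.7, 6.3) [0.4916133  0.38106098 0.015681  ]
((array([499.8, 160.1]), 107.0, 42.2, 1.2), np.int64(84), array([498.3, 160.4,  44.9]))
go: off cm [-21.22  -1.68   0.95] rotvec [-0.    -0.001  0.096] psi 6.6->1.1 q7 -0.45
```

Call:
servo_tool([
  {"offset":[-5,-0.4,0],"rotation":[0,0,0],"gripper":8.5},
  {"offset":[-11,-0.9,0],"rotation":[0,0,0.05],"gripper":8.5},
  {"offset":[-17,-1.4,0],"rotation":[0,0,0.096],"gripper":8.5},
  {"offset":[-21.2,-1.7,1],"rotation":[0,0,0.096],"gripper":8.5},
  {"offset":[-21.2,-1.7,1],"rotation":[0,0,0.096],"gripper":8.5},
  {"offset":[-21.2,-1.7,1],"rotation":[0,0,0.096],"gripper":8.5},
])

```text
time: 36.15
tool_pos: [0.4995, 0.161, 0.3135]
eef_rot: [-0.001, 0.7, 0.714, -0.001]
contact_force: [-0.3, 0.9, 0.1]
width: 0.0849
```

```bash
python3 st.py; python3 - <<'E'
from m import *
near((.4995,.1603),.07)
go((.499,.1600),.035,1.1)
E
```

```text
36.15 q [-0.55  0.5   0.19  2.15 -0.19  0.51 -0.2 ] psi 1.1 F [-0.3  0.9  0.1] T [ 0.03 -0.02  0.01] w 0.0849 tcp [0.4995 0.161  0.3135]
tabtop 572 (array([497.7, 159.9]), 27.8, 11.3, -88.6) [0.4978 0.1603 0.0452]
plate 4115 (array([497.8, 159.4]), 100.1, 36.5, 1.6) [0.4977 0.1609 0.0097]
go: off cm [-0.17 -0.03 12.39] rotvec [-0.001 -0.     0.001] psi 1.2->1.1 q7 -0.20
```

Call:
servo_tool([
  {"offset":[-0.2,-0.2,5],"rotation":[0,0,0],"gripper":8.5},
  {"offset":[-0.2,-0.2,9],"rotation":[0,0,0],"gripper":8.5},
  {"offset":[-0.2,-0.2,11.5],"rotation":[0,0,0],"gripper":8.5},
  {"offset":[-0.2,-0.2,12.4],"rotation":[0,0,0],"gripper":8.5},
  {"offset":[-0.2,-0.2,12.4],"rotation":[0,0,0],"gripper":8.5},
  {"offset":[-0.2,-0.2,12.4],"rotation":[0,0,0],"gripper":0.4},
  {"offset":[-0.2,-0.2,12.4],"rotation":[0,0,0],"gripper":0.4},
  {"offset":[-0.2,-0.2,12.4],"rotation":[0,0,0],"gripper":0.4},
  {"offset":[-0.2,-0.2,12.4],"rotation":[0,0,0],"gripper":0.4},
  {"offset":[-0.2,-0.2,12.4],"rotation":[0,0,0],"gripper":0.4},
  {"offset":[-0.2,-0.2,12.4],"rotation":[0,0,0],"gripper":0.4},
  {"offset":[-0.2,-0.2,12.4],"rotation":[0,0,0],"gripper":0.4},
  {"offset":[-0.2,-0.2,10],"rotation":[0,0,0],"gripper":0.4},
  {"offset":[-0.2,-0.2,6],"rotation":[0,0,0],"gripper":0.4},
  {"offset":[-0.2,-0.2,2],"rotation":[0,0,0],"gripper":0.4},
  {"offset":[-0.2,-0.2,2],"rotation":[0,0,0],"gripper":0.4},
], force=60)

```text
time: 38.2
tool_pos: [0.498, 0.1586, 0.2967]
eef_rot: [0.001, 0.7, 0.714, 0.002]
contact_force: [0.1, 0.2, -1.5]
width: 0.011
```

```bash
python3 st.py; python3 - <<'E'
from m import *
held()
go((.4989,.3114),.14,6.6)
E
```

```text
38.2 q [-0.55  0.53  0.18  2.17 -0.21  0.46 -0.18] psi 1.1 F [ 0.1  0.2 -1.5] T [ 0.   -0.02  0.01] w 0.011 tcp [0.498  0.1586 0.2967]
grasp [0.49863368 0.15892895 0.14202177] held plate 10465 (array([498.8, 160. ]), 100.4, 36.7, 1.2) dz -0.026303876935667908
go: off cm [15.27  0.43  0.07] rotvec [ 0.002 -0.001 -0.096] psi 1.1->6.6 q7 -0.18
```

Call:
servo_tool([
  {"offset":[3,0.1,0],"rotation":[0,0,0],"gripper":0.4},
  {"offset":[7,0.2,0],"rotation":[0,0,-0.05],"gripper":0.4},
  {"offset":[11,0.3,0],"rotation":[0,0,-0.096],"gripper":0.4},
  {"offset":[14,0.4,0],"rotation":[0,0,-0.096],"gripper":0.4},
  {"offset":[15.3,0.4,0],"rotation":[0,0,-0.096],"gripper":0.4},
  {"offset":[15.3,0.4,0],"rotation":[0,0,-0.096],"gripper":0.4},
  {"offset":[15.3,0.4,0],"rotation":[0,0,-0.096],"gripper":0.4},
])

```text
time: 39.12
tool_pos: [0.4987, 0.3099, 0.2939]
eef_rot: [0.0, 0.666, 0.746, -0.001]
contact_force: [-0.3, 0.0, -2.3]
width: 0.0111
```

```bash
python3 st.py; python3 - <<'E'
from m import *
held(); go((.4989,.3114),.042,6.6)
E
```

```text
39.125 q [-0.78  0.59  0.19  2.02 -0.2   0.55 -0.33] psi 6.5 F [-0.3  0.  -2.3] T [-0.05  0.03  0.03] w 0.0111 tcp [0.4987 0.3099 0.2939]
grasp [0.49858948 0.30971893 0.13922447] held plate 10444 (array([498.4, 310.7]), 100.5, 36.8, 6.3) dz -0.026344975787617603
go: off cm [0.15 0.03 9.74] rotvec [-0.001  0.001 -0.002] psi 6.5->6.6 q7 -0.33
```

Call:
servo_tool([
  {"offset":[0.1,0,4],"rotation":[0,0,0],"gripper":0.4},
  {"offset":[0.1,0,7.5],"rotation":[0,0,0],"gripper":0.4},
  {"offset":[0.1,0,9],"rotation":[0,0,0],"gripper":0.4},
  {"offset":[0.1,0,9.7],"rotation":[0,0,0],"gripper":0.4},
  {"offset":[0.1,0,9.7],"rotation":[0,0,0],"gripper":0.4},
  {"offset":[0.1,0,9.7],"rotation":[0,0,0],"gripper":3.5},
  {"offset":[0.1,0,9.7],"rotation":[0,0,0],"gripper":3.5},
  {"offset":[0.1,0,9.7],"rotation":[0,0,0],"gripper":3.5},
  {"offset":[0.1,0,6],"rotation":[0,0,0],"gripper":3.5},
  {"offset":[0.1,0,0],"rotation":[0,0,0],"gripper":5},
  {"offset":[0.1,0,-6],"rotation":[0,0,0],"gripper":8.5},
  {"offset":[-6,0,-10],"rotation":[0,0,0],"gripper":8.5},
  {"offset":[-12,0,-12],"rotation":[0,0,0],"gripper":8.5},
  {"offset":[-18,0,-12],"rotation":[0,0,0],"gripper":8.5},
  {"offset":[-20,0,-12],"rotation":[0,0,0],"gripper":8.5},
  {"offset":[-20,0,-12],"rotation":[0,0,0],"gripper":8.5},
])

```text
time: 41.18
tool_pos: [0.5216, 0.1103, 0.4148]
eef_rot: [0.0, 0.667, 0.745, 0.0]
contact_force: [0.3, 1.2, -0.2]
width: 0.0849
```

```bash
python3 st.py; python3 - <<'E'
from m import *
s=snap("top"); P=world(s); z=P[...,2]; t=s["pixels"]
b=(np.abs(P[...,0]-.492)<.08)&(np.abs(P[...,1]-.372)<.11)&(z>.047)&(z<.06)
n,l,st,c=cv2.connectedComponentsWithStats(b.astype(np.uint8))
for i in range(1,n):
    if st[i,4]>15: print("tab",st[i,4],P[l==i].mean(0))
s2=snap("scene"); P=world(s2); z=P[...,2]
q=(z>.1)&(z<.14)&(np.abs(P[...,0]-.68)<.05)&(P[...,1]>.03)&(P[...,1]<.18)
print("lever",q.sum(),P[q].mean(0))
a=cv2.resize(t[120:350,80:480],(800,460)); cv2.imwrite("pics/f_top.png",a); cv2.imwrite("pics/f_scene.png",s2["pixels"])
E
```

```text
41.175 q [-0.52  0.37  0.27  2.04 -0.14  0.75 -0.05] psi 6.3 F [ 0.3  1.2 -0.2] T [-0.    0.02  0.01] w 0.0849 tcp [0.5216 0.1103 0.4148]
tab 82 [0.49997887 0.31355587 0.05199504]
tab 81 [0.49345339 0.37435574 0.05159058]
tab 82 [0.48703382 0.431616   0.05196187]
lever 110 [0.67907352 0.08263619 0.11595084]
```

View pics/f_scene.png

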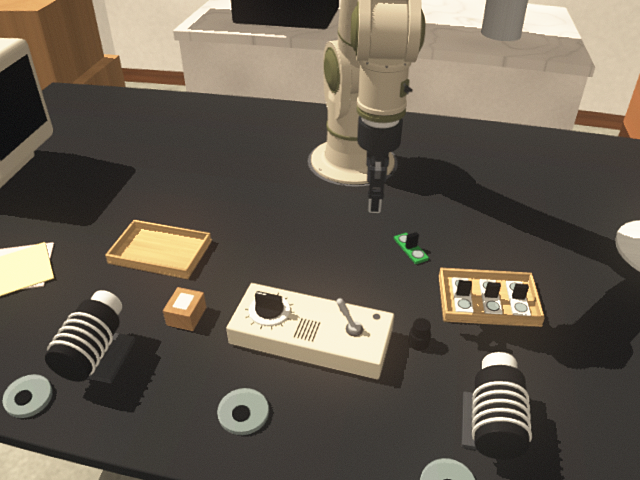

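View pics/f_top.png

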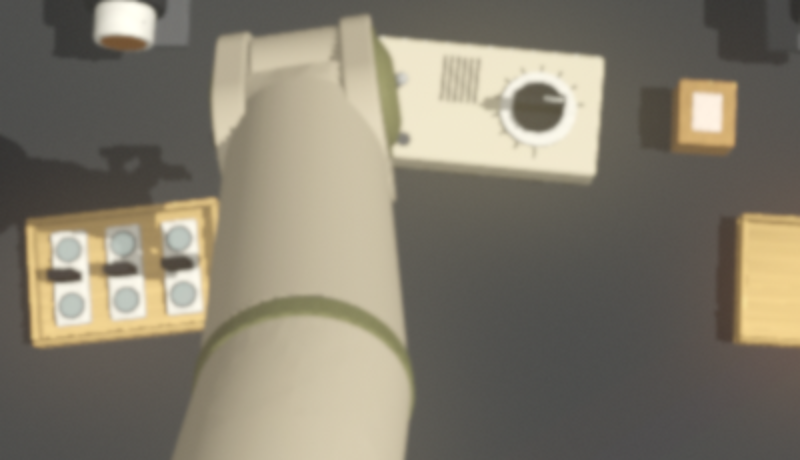

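The final pictures show three carriers flat in the left case, with tabs at scene (463,288), (491,290) and (520,291). The lever leans right, the dimmer points at its maximum, and the carton, eyepiece and green piece have not moved.

```bash
python3 -c "
from bench import robot
print(robot.sign_off())"
```

```text
the job is handed in; nothing more can be done
None
```

The lamp changeover and the carrier packing are both done. I handed the job in at about 41 s of the 210 s allowed.

- **Dimmer and toggle:** I turned the dimmer anticlockwise to its stop, flipped the lever from left to right, then turned the dimmer clockwise to its other stop. The bar ended at -94.3°, where -94.4° was expected at full light. The lever's upper part stands about 24 mm to the right of its pivot, as it should at its right-hand rest.
- **Carriers:** The left lamp was in use at the start, so all three carriers on the bench went into the left case. They lie side by side, flat on the floor with tabs up, about 60 mm apart.
- **Left alone:** The green look-alike, the cardboard box and the eyepiece look unmoved in the last pictures.

No check failed or disagreed, and I saw no knocked carrier or grip slip. In the last top picture the arm hid part of the controller, so my final lever check came from the scene camera. The mid-slot carrier was not measured on its own because its measurement picked up its neighbour. Its tab height matches the other two.

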